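# Load the sleeve carrier and hold it level

## Robot

A 6-joint arm with a two-finger parallel gripper is mounted at the origin on a cart in front of the work surface, level with it; the furniture and walls round the work are solid. World frame = base frame: x ahead of the robot, y to its left, z up, the work surface at z = 0. Lengths are in m, angles in rad, forces in N, time in s.
With the tool pointing down it reaches from about 0.25 to 0.775 m from the base axis. Payload 8.9 kg.
Tool frame: the origin (TCP) lies midway between the tips of the shut fingers; the grasp point (between the pads) lies 19 mm behind it; z points along the fingers, y is the direction in which the jaws open and shut (so a half turn about z gives the same grasp; the last joint's range is limited). The gripper opens to 85 mm and grips with 20 to 120 N. Pads are 22 mm wide; open, the fingers measure 114 mm over their backs; the gripper's body (76 mm by 85 mm) begins 54 mm behind the grasp point. The pads swing forward as they close: fully open they stand 13 mm farther back than shut.
Start: joints at [-1.484, 0.291, -0.153, 1.127, 0, 1.431], TCP at [0.118, -0.512, 0.231] pointing down, gripper open.
Joint ranges: [-2.52, 2.52], [-0.91, 1.74], [-1.3, 1.37], [-1.96, 2.02], [-1.52, 1.47], [-3.14, 3.14]. Speed limits (rad/s): [2.22, 2.22, 2.79, 3.14, 3.14, 3.14].

## Interface

Orientations are given as a unit quaternion [w, x, y, z].
In Python, from station import sensors, cams, robot gives the robot as it stands. The module is installed in compiled form; this text tells all that it offers.
- The arm moves only by the tool play_rows, never from a script. Its arguments are lists of equal length, an entry for each row: "delta_pos": the shift along the world's x, y, z in cm, a list of three; "dr": the turn, a rotation vector about the world's x, y, z in degrees, a list of three; "claw": the closure, from 0 (fully open) to 1 (shut). A call has 1 to 8 rows; each row is the pose to reach, as a shift and turn from the pose measured when the call began; what a row does not reach only later rows make up. A row lasts 1/12 s, in which the tool goes at most 41.7 mm and 7.16 degrees, less where a joint would pass 70% of its speed; a pose out of reach is approached as far as the arm can. A call with a gripper value outside its range is refused whole. The fingers move at their own pace and stop on an object; "newtons" is the grip in N (left out, the last holds). Time passes only in rows, so rows that repeat a pose let the fingers close. It gives the time, the measured TCP pose, the force and the opening at its end, in the units of the state.
- sensors.read_state(): the state, without advancing time (a new reading comes with each control period).
- cams.grab_frame(name): name is "side" or "top" or "wrist"; returns a dict with "img" (420x560x3 uint8, blue, green, red), "z_map" (420x560 float32, m along the optical axis (not along the pixel's ray), 0 where there is no reading), "fx", "fy", "cx", "cy" (pixels), "R" (3x3) and "t" (3): a world point X has camera coordinates R X + t. Camera axes: x right, y down, z forward; pixel columns grow to the right and rows downward; lengths in m; the calibration is good to about 2 mm. A picture is of the moment at which its call begins.
- robot.finish_job(): hands the job in, once; it reports no verdict.
The state is a dict: "t": time; "joint_pos": joint angles; "qvel": joint speeds; "tau": joint torques, N m; "tool_pos": TCP position; "tcp_rot": TCP orientation; "force": force on the tool from outside, world axes, zero at the start; "wrist_torque": the same for the moment, N m; "finger_gap": finger opening in m.
Only numpy, scipy, OpenCV 4.12 (cv2) and the standard library are available. Lean on these libraries where they do the work, as an engineer would, in place of code of your own. Each camera call takes 0.05 s, during which the arm holds its last target.

## Task

Slip the loose tall narrow graphite sleeve fully down onto the empty spigot of the wooden carrier, so that it matches the sleeve already on the other spigot, and leave the short wide sleeve and the other things on the bench alone. Then take the carrier by its handle bar, lift it straight up until its underside is about 10 cm above the bench, and finish holding it there, level and steady in the gripper, with both sleeves still home; do not put it down.

Things in the scene. Friction and masses are not known exactly. Their poses are not given: they have to be found in the camera images.
- carrier: wooden sleeve carrier, loose, about 0.4 kg: a base 90 (x) x 210 (y) x 18 mm with two upright steel spigots 20 mm in diameter, 45 mm tall above the base with a tapered tip, at y = +70 (empty) and y = -70 (taken), and a bow handle across the middle. Origin at the centre of its underside on the bench; z up. It may stand turned any way round
- handle (a point): middle of the carrier's wooden handle bar, 125 mm above the carrier's underside; the bar runs along the carrier's x, 90 mm long, 22 mm thick along the carrier's y, 26 mm tall, flat sides, on two 10 mm posts at x = +-36 mm; the space between the posts under the bar is open (94 mm down to the base). Above the loaded carrier's centre of mass, axes as the carrier's
- free_seat (a point): foot of the empty spigot, on its axis, on the base's upper face 18 mm above the carrier's underside; axes as the carrier's. The spigot's tip is 45 mm above this point
- taken_seat (a point): foot of the other spigot, on which the fitted sleeve already sits; axes as the carrier's
- sleeve: the loose tall narrow graphite sleeve standing on the bench, about 70 g: outer diameter 34 mm, 60 mm tall, with a foot flange 44 mm in diameter and 8 mm high; through bore 22.8 mm. Origin at the centre of its underside, z up along its axis. It slides freely on the spigot
- fitted_sleeve: an identical sleeve already home on the carrier's other spigot; origin at the centre of its underside, z up
- wide_sleeve: short wide graphite sleeve on the bench that does not belong on the carrier: outer diameter 50 mm, 35 mm tall, foot flange 60 mm, bore 37 mm; origin at the centre of its underside. Leave it alone. It and the tall narrow one may have changed places
- cork: cork stopper, 34 mm in diameter, 30 mm tall, standing on the bench; origin at the centre of its underside. Leave it alone
- tape: roll of tape lying flat, 75 mm in diameter, 18 mm tall; origin at the centre of its underside. Leave it alone
- caliper: steel caliper lying flat, 67 x 205 x 8 mm, long along its y; origin at the centre of its underside. Leave it alone
- brush: bench brush lying flat, 27 x 189 x 23 mm, long along its y; origin at the centre of its underside. Leave it alone
- tall_beaker: clear beaker, 73 mm in diameter, 110 mm tall; origin at the centre of its underside. Leave it alone
- tongs: crossed steel tongs lying flat, 50 x 182 x 14 mm, long along their y; origin at the centre of the underside. Leave them alone

How it is judged:
By the outcome, as a careful person would: the job done as asked, in the order asked, and still so for the second after the job is handed in, while the arm keeps its last pose, push and grip.
It also fails if it takes over 64 s, if anything falls off the work surface, if the arm or the gripper's body presses on something with over 40 N, if the wrist force passes 120 N, or if a joint passes its speed limit or range.

## Working session

There is one attempt and no reset: what is moved stays moved. The work goes in short steps, Python scripts to look and compute and a tool call to move; the robot and the scene stay as the last step left them, time stands still between calls to the robot, and variables do not carry over. Pictures are saved under pics/ and viewed, and the job is handed in when it is done.

Besides the shell and the picture viewer there is one more tool, called after "Call:" as a command line: name --argument value ..., lists and objects as JSON in quotes. play_rows: Moves the arm, as the interface text tells. Its arguments: {"type":"object","properties":{"delta_pos":{"type":"array"},"dr":{"type":"array"},"claw":{"type":"array"},"newtons":{"type":"number"}},"required":["delta_pos","dr","claw"]}

```bash
mkdir -p pics; python3 - <<'E'
from station import sensors, cams, robot
import cv2,numpy as np,pickle
s=sensors.read_state();print(s)
for n in("top","side","wrist"):
    f=cams.grab_frame(n);cv2.imwrite(f"pics/{n}0.png",f["img"]);pickle.dump(f,open(f"{n}0.pkl","wb"))
    print(n,f["fx"],f["cx"],f["cy"],(-f["R"].T@f["t"]).round(3),f["R"].round(3).tolist())
E
```

```text
{'t': 0.0, 'joint_pos': array([-1.48427755e+00,  2.91287612e-01, -1.54131309e-01,  1.12671736e+00,
       -2.19778949e-05,  1.43153000e+00]), 'qvel': array([-0.00051863,  0.00026857,  0.00041652,  0.00154219, -0.00010801,
       -0.00152109]), 'tau': array([ 1.12668473e-03, -5.37146115e+01,  3.31368864e+01,  1.62035041e-02,
        3.44934313e-05,  3.91341871e-06]), 'tool_pos': array([ 0.1175072 , -0.51121798,  0.23072665]), 'tcp_rot': array([-6.70034671e-04,  9.93634177e-01,  1.12652886e-01,  6.68267295e-06]), 'force': array([-0.46072451,  0.11758576,  0.3048681 ]), 'wrist_torque': array([-0.03684602,  0.01536292,  0.03515175]), 'finger_gap': 0.08529473575821754}
top 479.60196878934954 277.30006461992457 209.6612724206294 [0.157 0.049 1.717] [[0.102, -0.995, -0.005], [-0.964, -0.098, -0.246], [0.244, 0.03, -0.969]]
side 468.04341833306563 272.8341887871744 216.10530247295952 [ 0.502 -1.041  0.776] [[0.998, -0.064, -0.019], [-0.049, -0.513, -0.857], [0.045, 0.856, -0.515]]
wrist 304.3242550967937 283.9949287005376 209.79707439032262 [ 0.194 -0.493  0.375] [[0.223, -0.975, -0.001], [-0.929, -0.213, 0.304], [-0.296, -0.066, -0.953]]
```

View pics/top0.png

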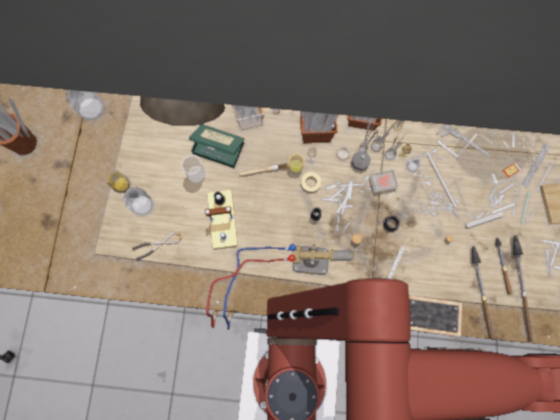

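View pics/side0.png

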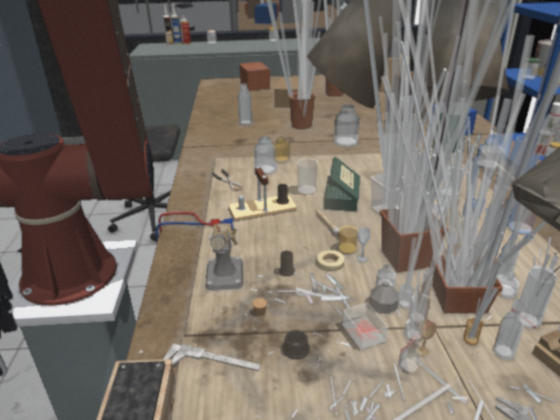

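View pics/wrist0.png

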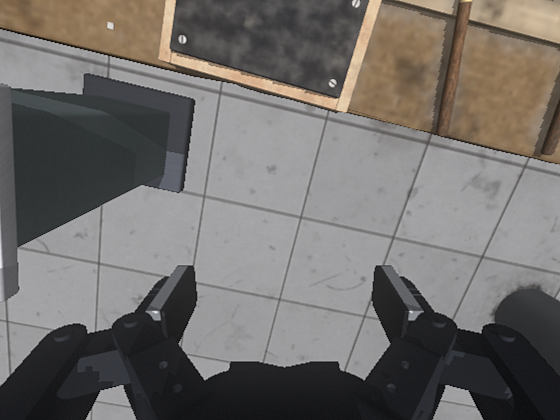

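```bash
cat > h.py <<'E'
import cv2,numpy as np,pickle
def cast(f,u,v,z):
    d=f["R"].T@np.array([(u-f["cx"])/f["fx"],(v-f["cy"])/f["fy"],1.]);c=-f["R"].T@f["t"]
    return c+d*(z-c[2])/d[2]
def proj(f,X):
    p=f["R"]@np.asarray(X,float)+f["t"];return np.array([f["fx"]*p[0]/p[2]+f["cx"],f["fy"]*p[1]/p[2]+f["cy"]])
def cloud(f):
    z=f["z_map"];v,u=np.indices(z.shape)
    P=np.stack([(u-f["cx"])/f["fx"]*z,(v-f["cy"])/f["fy"]*z,z],-1)
    return (P-f["t"])@f["R"]
def crop(f,x0,y0,x1,y1,k,name):
    cv2.imwrite(name,cv2.resize(f["img"][y0:y1,x0:x1],None,fx=k,fy=k,interpolation=cv2.INTER_CUBIC))
E
python3 - <<'E'
from h import *
t=pickle.load(open("top0.pkl","rb"));s=pickle.load(open("side0.pkl","rb"))
crop(t,180,150,420,280,3.3,"pics/topc.png");crop(s,180,150,380,370,2.7,"pics/sidec.png")
for n,u,v,z in[("handle",218,211,.138),("fit",219,198,.078),("emp",223,237,.063),("tall",316,214,.06),("wide",391,224,.035)]:print(n,cast(t,u,v,z).round(3),cloud(t)[v,u].round(3))
E
```

```text
handle [0.53  0.298 0.138] [0.53  0.298 0.139]
fit [0.592 0.31  0.078] [0.592 0.31  0.078]
emp [0.456 0.28  0.063] [0.458 0.281 0.054]
tall [ 0.573 -0.038  0.06 ] [ 0.588 -0.041  0.002]
wide [ 0.57  -0.31   0.035] [ 0.579 -0.318 -0.004]
```

View pics/topc.png

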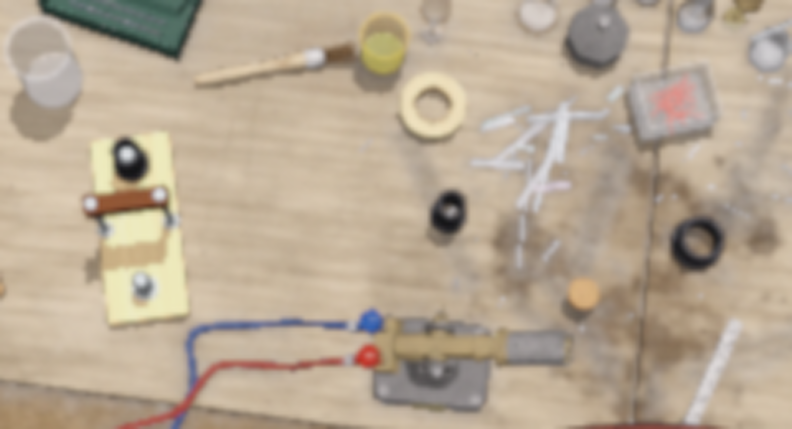

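View pics/sidec.png

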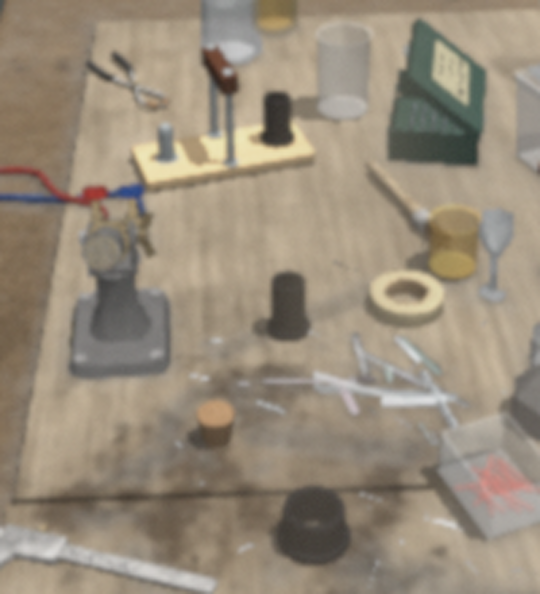

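```bash
python3 - <<'E'
from h import *
t=pickle.load(open("top0.pkl","rb"));s=pickle.load(open("side0.pkl","rb"))
for n,f in(("t",t),("s",s)):
    P=cloud(f)
    def show(name,x0,x1,y0,y1,z0,z1):
        m=(P[...,0]>x0)&(P[...,0]<x1)&(P[...,1]>y0)&(P[...,1]<y1)&(P[...,2]>z0)&(P[...,2]<z1)&(f["z_map"]>0)
        Q=P[m]
        if len(Q)>3: print(n,name,len(Q),"min",np.percentile(Q,2,axis=0).round(3),"max",np.percentile(Q,98,axis=0).round(3),"med",np.median(Q,0).round(3))
    show("sleeve",.52,.63,-.09,.01,.015,.1)
    show("sleevetop",.52,.63,-.09,.01,.052,.1)
    show("burner",.36,.5,-.16,.08,.02,.4)
    show("handle",.45,.62,.2,.4,.118,.2)
    show("fit",.56,.65,.25,.37,.03,.1)
    show("free",.40,.5,.22,.34,.03,.1)
    show("base",.38,.68,.2,.4,.013,.024)
    show("north",.38,.75,.36,.5,.03,.3)
# base rectangle by colour top
hsv=cv2.cvtColor(t["img"],cv2.COLOR_BGR2HSV)
for x in[(205,225),(227,200),(232,240)]:print(hsv[x[1],x[0]])
P=cloud(t);m=((hsv[...,0]>20)&(hsv[...,0]<35)&(hsv[...,2]>200)).astype(np.uint8);m[:, :195]=0;m[:,250:]=0;m[:185]=0;m[255:]=0
c=max(cv2.findContours(m,0,2)[0],key=cv2.contourArea);print(cv2.contourArea(c),cv2.minAreaRect(c))
b=cv2.boxPoints(cv2.minAreaRect(np.array([cast(t,*p[0],.018)[:2]*1000 for p in c],np.float32)));print(b, b.mean(0))
E
```

```text
t sleeve 91 min [ 0.567 -0.057  0.015] max [ 0.598 -0.023  0.066] med [ 0.581 -0.04   0.051]
t sleevetop 43 min [ 0.568 -0.055  0.052] max [ 0.599 -0.026  0.067] med [ 0.582 -0.04   0.06 ]
t burner 949 min [ 0.385 -0.153  0.021] max [0.444 0.069 0.195] med [ 0.413 -0.036  0.129]
t handle 197 min [0.515 0.256 0.121] max [0.55  0.341 0.146] med [0.532 0.299 0.138]
t fit 105 min [0.585 0.299 0.031] max [0.616 0.33  0.084] med [0.599 0.314 0.066]
t free 33 min [0.456 0.275 0.033] max [0.475 0.294 0.071] med [0.462 0.282 0.06 ]
t base 869 min [0.423 0.225 0.013] max [0.636 0.358 0.024] med [0.508 0.292 0.019]
t north 345 min [0.663 0.386 0.032] max [0.731 0.454 0.115] med [0.701 0.422 0.078]
s sleeve 245 min [ 0.571 -0.06   0.015] max [ 0.602 -0.027  0.059] med [ 0.586 -0.052  0.044]
s sleevetop 75 min [ 0.571 -0.06   0.052] max [ 0.602 -0.027  0.059] med [ 0.588 -0.045  0.056]
s burner 969 min [ 0.394 -0.159  0.022] max [0.455 0.033 0.191] med [ 0.426 -0.051  0.103]
s handle 141 min [0.517 0.252 0.119] max [0.555 0.337 0.138] med [0.536 0.285 0.133]
s fit 163 min [0.588 0.294 0.031] max [0.621 0.328 0.077] med [0.604 0.303 0.057]
s free 55 min [0.46  0.267 0.032] max [0.477 0.286 0.06 ] med [0.468 0.275 0.048]
s base 665 min [0.439 0.239 0.013] max [0.642 0.345 0.023] med [0.529 0.286 0.015]
s north 540 min [0.665 0.382 0.032] max [0.731 0.454 0.107] med [0.697 0.395 0.08 ]
[ 17  52 211]
[ 27  55 237]
[ 28  54 237]
429.0 ((223.1659393310547, 232.7445526123047), (26.6309871673584, 25.77192497253418), 82.40535736083984)
[[421.74667 320.61548]
 [443.46    231.22882]
 [539.1516  254.47375]
 [517.43835 343.8604 ]] [480.44916 287.54462]
```

Call:
play_rows --delta_pos '[[2.5,2.5,2],[5,5,4],[8,8,4],[10.5,10.5,4],[13,13,4],[15.5,15.5,4],[18,18,4],[20.5,20.5,4]]' --dr '[[0,0,0],[0,0,0],[0,0,0],[0,0,0],[0,0,0],[0,0,0],[0,0,0],[0,0,0]]' --claw '[0,0,0,0,0,0,0,0]'

```text
t: 0.82
tool_pos: [0.3233, -0.3048, 0.2709]
tcp_rot: [-0.0, 0.994, 0.113, 0.0]
force: [0.3, -0.3, 0.9]
finger_gap: 0.0854
```

Call:
play_rows --delta_pos '[[2.5,2.5,0],[5,5,0],[8,8,0],[10.5,10.5,0],[13,13,0],[15.5,15.5,0],[18,18,0],[20.5,20.5,0]]' --dr '[[0,0,0],[0,0,0],[0,0,0],[0,0,0],[0,0,0],[0,0,0],[0,0,0],[0,0,0]]' --claw '[0,0,0,0,0,0,0,0]'

```text
t: 1.48
tool_pos: [0.5293, -0.0982, 0.2707]
tcp_rot: [-0.001, 0.994, 0.113, -0.0]
force: [2.2, -0.8, 1.6]
finger_gap: 0.0854
```

Call:
play_rows --delta_pos '[[2.8,2.8,0],[5.5,5.5,0],[5.5,5.5,0]]' --dr '[[0,0,0],[0,0,0],[0,0,0]]' --claw '[0,0,0]'

```text
t: 1.73
tool_pos: [0.5875, -0.0386, 0.2695]
tcp_rot: [-0.001, 0.993, 0.115, 0.0]
force: [-0.3, -0.6, -0.5]
finger_gap: 0.085
```

```bash
python3 - <<'E'
from h import *
from station import sensors, cams
for n in("wrist","side"):
    f=cams.grab_frame(n);cv2.imwrite(f"pics/{n}1.png",f["img"]);pickle.dump(f,open(f"{n}1.pkl","wb"))
s=sensors.read_state();print(s["tool_pos"],s["joint_pos"])
E
```

```text
[ 0.58453373 -0.04205329  0.26979638] [-1.96925246e-01  3.94985035e-01  9.89283166e-02  1.27663747e+00
  6.98743221e-04  2.71639179e+00]
```

View pics/wrist1.png

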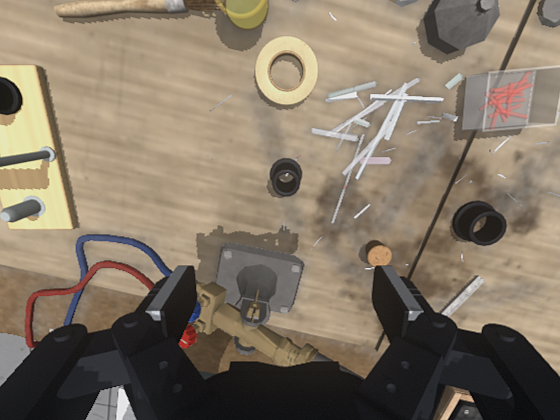

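View pics/side1.png

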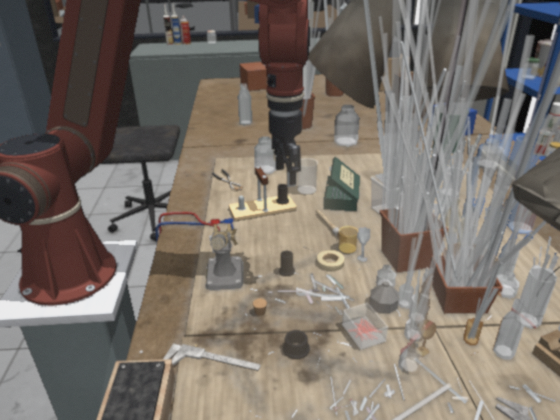

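```bash
python3 - <<'E'
from h import *
f=pickle.load(open("wrist1.pkl","rb"));crop(f,250,140,330,210,8,"pics/w1c.png")
P=cloud(f)
m=(f["z_map"]>0)&(P[...,2]>.054)&(P[...,2]<.07)&(abs(P[...,0]-.585)<.04)&(abs(P[...,1]+.04)<.04)
Q=P[m];print(len(Q),np.median(Q,0),(Q.min(0)+Q.max(0))/2,np.ptp(Q,axis=0))
(c,r)=cv2.minEnclosingCircle(Q[:,:2].astype(np.float32)*1000);print(c,r)
print(proj(f,[.5845,-.042,.27]))
E
```

```text
374 [ 0.58819025 -0.03844107  0.06111875] [ 0.58802773 -0.03841734  0.05878192] [0.03280293 0.03297198 0.00942953]
(588.0853271484375, -38.36111068725586) 16.764894485473633
[290.08368101 274.72766941]
```

View pics/w1c.png

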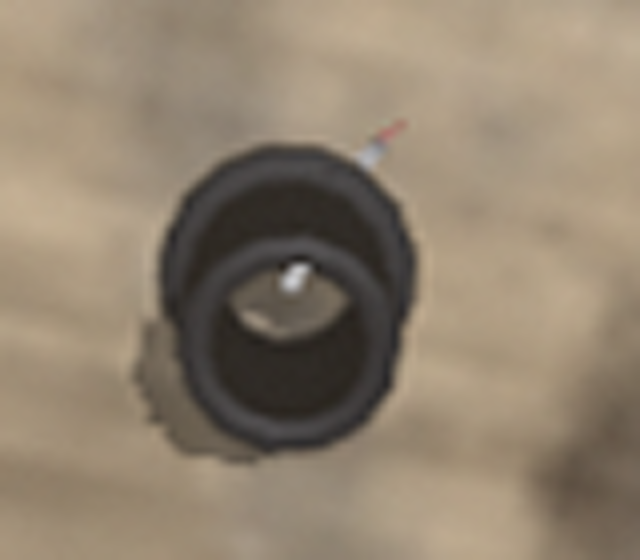

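Call:
play_rows --delta_pos '[[0.35,0.35,-4],[0.35,0.35,-8],[0.35,0.35,-12],[0.35,0.35,-15],[0.35,0.35,-15]]' --dr '[[0,0,0],[0,0,0],[0,0,0],[0,0,0],[0,0,0]]' --claw '[0,0,0,0,0]'

```text
t: 2.25
tool_pos: [0.5829, -0.0389, 0.1142]
tcp_rot: [-0.002, 0.994, 0.113, -0.006]
force: [-1.5, 0.8, -0.4]
finger_gap: 0.0852
```

```bash
python3 - <<'E'
from h import *
from station import sensors, cams
for n in("wrist","side"):
    f=cams.grab_frame(n);cv2.imwrite(f"pics/{n}2.png",f["img"]);pickle.dump(f,open(f"{n}2.pkl","wb"))
s=sensors.read_state();print(s["tool_pos"],s["joint_pos"])
f=pickle.load(open("wrist2.pkl","rb"));P=cloud(f)
m=(f["z_map"]>0)&(P[...,2]>.054)&(P[...,2]<.07)&(abs(P[...,0]-.585)<.035)&(abs(P[...,1]+.04)<.03)
Q=P[m];print(len(Q),cv2.minEnclosingCircle(Q[:,:2].astype(np.float32)*1000))
E
```

```text
[ 0.58704479 -0.03935814  0.12016892] [-1.91471818e-01  4.92642557e-01 -1.51066744e-01  9.30666971e-01
  5.49716183e-04  2.72302549e+00]
1146 ((588.19482421875, -38.916709899902344), 16.977277755737305)
```

View pics/wrist2.png

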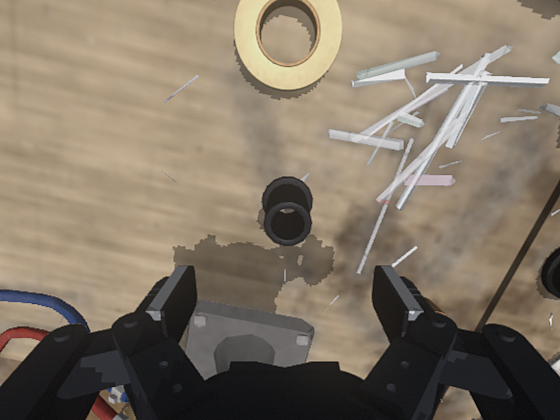

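View pics/side2.png

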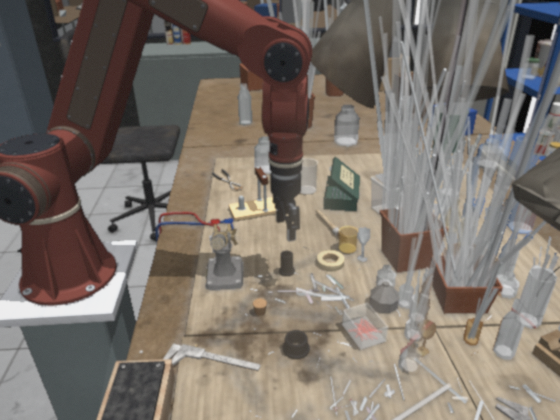

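Call:
play_rows --delta_pos '[[0.1,0,-3],[0.1,0,-6],[0.1,0,-8.5],[0.1,0,-9.8],[0.1,0,-9.8],[0.1,0,-9.8]]' --dr '[[0,0,0],[0,0,0],[0,0,0],[0,0,0],[0,0,0],[0,0,0]]' --claw '[0,0,0,0,0,0]'

```text
t: 2.85
tool_pos: [0.5894, -0.04, 0.0243]
tcp_rot: [-0.0, 0.994, 0.113, -0.001]
force: [-0.4, 0.4, 0.6]
finger_gap: 0.0856
```

Call:
play_rows --delta_pos '[[0.1,0,0],[0.1,0,0],[0.1,0,0],[0.1,0,0],[0.1,0,0],[0.1,0,0]]' --dr '[[0,0,0],[0,0,0],[0,0,0],[0,0,0],[0,0,0],[0,0,0]]' --claw '[0.3,0.5,0.6,0.8,0.8,0.8]' --newtons 30

```text
t: 3.35
tool_pos: [0.5911, -0.0401, 0.0254]
tcp_rot: [-0.0, 0.994, 0.113, 0.0]
force: [-1.1, 0.4, 8.3]
finger_gap: 0.0331
```

```bash
python3 - <<'E'
from h import *
from station import sensors, cams
for n in("wrist","side"):
    f=cams.grab_frame(n);cv2.imwrite(f"pics/{n}3.png",f["img"]);pickle.dump(f,open(f"{n}3.pkl","wb"))
s=sensors.read_state();print(s["tool_pos"],s["force"],s["finger_gap"])
crop(f,200,100,400,300,2.8,"pics/s3c.png")
E
```

```text
[ 0.59103811 -0.04019186  0.02532262] [-0.30176993 -0.52132603  8.27682892] 0.03321903369705496
```

View pics/wrist3.png

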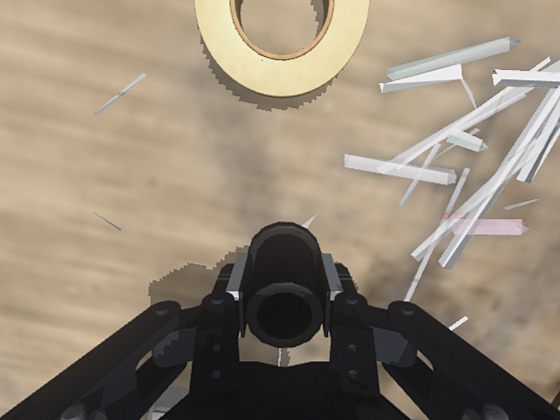

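View pics/s3c.png

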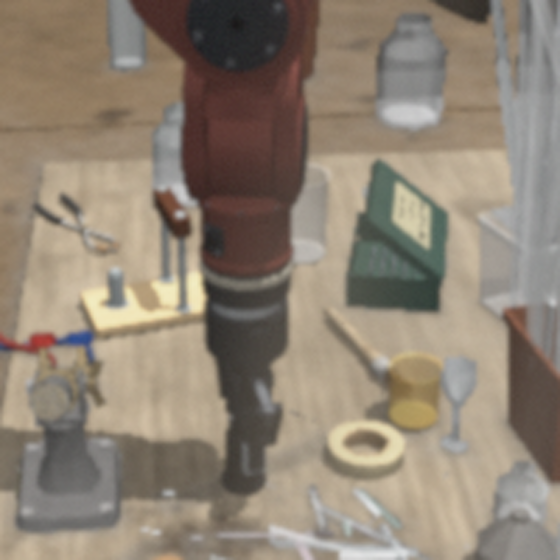

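Call:
play_rows --delta_pos '[[0,0,1],[0,0,4],[0,0,8],[0,0,12],[0,0,16],[0,0,20],[0,0,22],[0,0,22]]' --dr '[[0,0,0],[0,0,0],[0,0,0],[0,0,0],[0,0,0],[0,0,0],[0,0,0],[0,0,0]]' --claw '[0.8,0.8,0.8,0.8,0.8,0.8,0.8,0.8]'

```text
t: 4.12
tool_pos: [0.5933, -0.0405, 0.2516]
tcp_rot: [0.001, 0.994, 0.113, 0.004]
force: [-0.0, 0.5, -1.1]
finger_gap: 0.033
```

Call:
play_rows --delta_pos '[[0,1,0],[0,3,0],[-1,6,0],[-2,9,0],[-3,12,0],[-4,15,0],[-5,18,0],[-6,21,0]]' --dr '[[0,0,6],[0,0,12],[0,0,18],[0,0,24],[0,0,30],[0,0,36],[0,0,42],[0,0,48]]' --claw '[0.8,0.8,0.8,0.8,0.8,0.8,0.8,0.8]'

```text
t: 4.78
tool_pos: [0.532, 0.1707, 0.2512]
tcp_rot: [-0.001, 0.86, 0.51, 0.004]
force: [0.6, 0.2, -1.4]
finger_gap: 0.0333
```

Call:
play_rows --delta_pos '[[-1,2,0],[-2,4,0],[-3,6,0],[-4,8,0],[-5,9,0],[-6,10,0],[-6.5,11,0],[-7,11.5,0]]' --dr '[[0,0,6],[0,0,12],[0,0,18],[0,0,24],[0,0,30],[0,0,36],[0,0,42],[0,0,48]]' --claw '[0.8,0.8,0.8,0.8,0.8,0.8,0.8,0.8]'

```text
t: 5.45
tool_pos: [0.4608, 0.2866, 0.2508]
tcp_rot: [-0.003, 0.576, 0.817, 0.003]
force: [-0.8, -0.2, -1.2]
finger_gap: 0.033
```

Call:
play_rows --delta_pos '[[0,0,0],[0,0,0],[0,0,0],[0,0,0],[0,0,0],[0,0,0],[0,0,0],[0,0,0]]' --dr '[[0,0,6],[0,0,12],[0,0,18],[0,0,24],[0,0,30],[0,0,36],[0,0,42],[0,0,48]]' --claw '[0.8,0.8,0.8,0.8,0.8,0.8,0.8,0.8]'

```text
t: 6.12
tool_pos: [0.4601, 0.2863, 0.2504]
tcp_rot: [-0.004, 0.191, 0.982, 0.001]
force: [0.9, 1.0, -1.7]
finger_gap: 0.0335
```

```bash
python3 - <<'E'
from h import *
from station import sensors, cams
for n in("wrist","side"):
    f=cams.grab_frame(n);cv2.imwrite(f"pics/{n}4.png",f["img"]);pickle.dump(f,open(f"{n}4.pkl","wb"))
s=sensors.read_state();print(s["tool_pos"],s["tcp_rot"],s["force"],s["finger_gap"],s["joint_pos"],s["t"])
E
```

```text
[0.46022703 0.28639071 0.25046396] [-0.00424763  0.19292086  0.98120445  0.00115233] [ 0.31829864 -0.30164759 -0.67682103] 0.033468623514375684 [ 0.4176639   0.31793893 -0.06434315  1.19414502  0.00676581  0.80592477] 6.2167
```

View pics/wrist4.png

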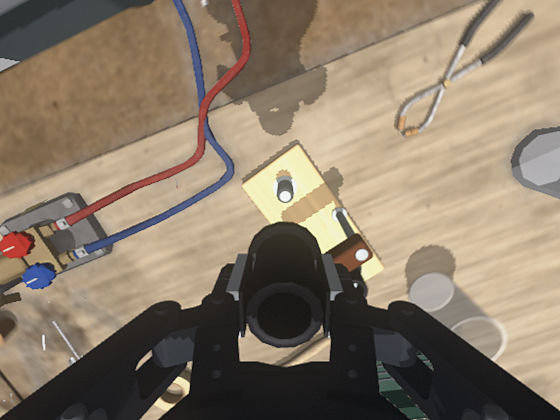

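View pics/side4.png

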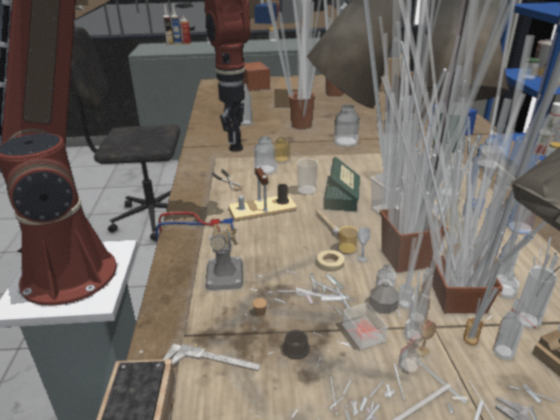

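Call:
play_rows --delta_pos '[[0,0,0],[0,0,0],[0,0,0],[0,0,0],[0,0,0],[0,0,0],[0,0,0]]' --dr '[[0,0,6],[0,0,12],[0,0,18],[0,0,24],[0,0,30],[0,0,34.5],[0,0,34.5]]' --claw '[0.8,0.8,0.8,0.8,0.8,0.8,0.8]'

```text
t: 6.8
tool_pos: [0.4599, 0.2862, 0.2502]
tcp_rot: [-0.005, -0.107, 0.994, -0.0]
force: [-0.6, 0.2, -0.8]
finger_gap: 0.0337
```

```bash
python3 - <<'E'
from h import *
from station import sensors, cams
f=cams.grab_frame("wrist");cv2.imwrite("pics/w5.png",f["img"]);pickle.dump(f,open("wrist5.pkl","wb"))
s=sensors.read_state();print(s["tool_pos"],s["tcp_rot"],s["joint_pos"],s["t"])
P=cloud(f);ok=f["z_map"]>0
m=ok&(P[...,2]>.055)&(P[...,2]<.08)&(abs(P[...,0]-.462)<.04)&(abs(P[...,1]-.282)<.04)
Q=P[m];print(len(Q),cv2.minEnclosingCircle(Q[:,:2].astype(np.float32)*1000),Q.max(0),Q.min(0))
# cylinder slices
for a,b in((.025,.035),(.035,.045),(.045,.055),(.055,.062)):
    m=ok&(P[...,2]>a)&(P[...,2]<b)&(abs(P[...,0]-.462)<.03)&(abs(P[...,1]-.282)<.03);Q=P[m];print(a,len(Q),Q.min(0).round(4),Q.max(0).round(4))
m=(ok&(P[...,2]>.012)&(P[...,2]<.025)&(P[...,0]<.6)&(abs(P[...,1]-.29)<.12)).astype(np.uint8)
Q=P[m>0];print(len(Q));r=cv2.minAreaRect(Q[:,:2].astype(np.float32)*1000);print(r,cv2.boxPoints(r))
cv2.imwrite("pics/m5.png",m*255)
E
```

```text
[0.45991793 0.28624009 0.25023927] [-4.71447508e-03 -1.04565254e-01  9.94506817e-01 -2.67371747e-04] [ 0.42026658  0.32073151 -0.06097881  1.19821551  0.00241743  0.21073971] 6.85
231 ((468.99981689453125, 283.54107666015625), 9.768555641174316) [0.47855921 0.29315897 0.06650423] [0.45967838 0.27386747 0.05509292]
0.025 27 [0.4596 0.2738 0.0258] [0.4699 0.2915 0.0341]
0.035 23 [0.4597 0.2739 0.0352] [0.4673 0.2914 0.0444]
0.045 29 [0.4597 0.2741 0.0451] [0.467  0.2932 0.0537]
0.055 104 [0.4597 0.2739 0.0551] [0.4786 0.2932 0.0619]
5388
((453.11798095703125, 256.6333923339844), (216.76943969726562, 131.50064086914062), 35.428226470947266) [[326.6872  247.3808 ]
 [402.91583 140.22852]
 [579.54877 265.886  ]
 [503.32013 373.03827]]
```

View pics/w5.png

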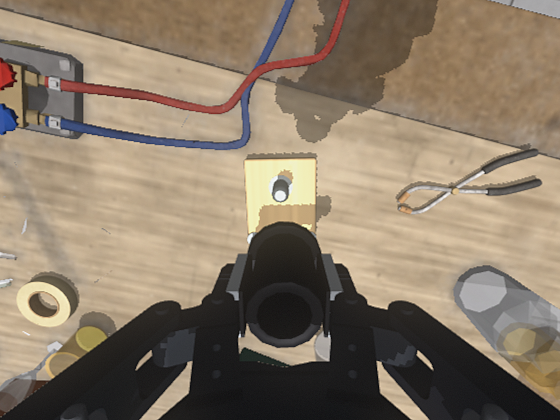

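View pics/m5.png

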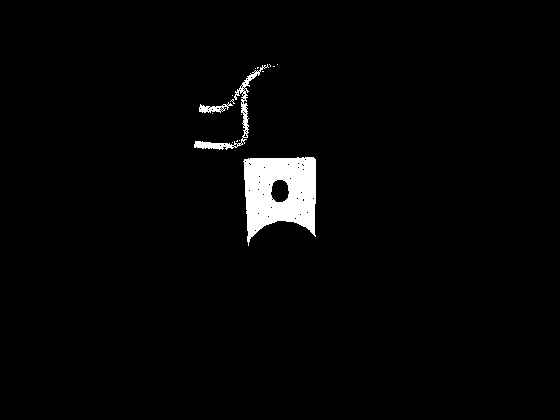

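```bash
python3 - <<'E'
from h import *
f=pickle.load(open("wrist5.pkl","rb"));P=cloud(f);ok=f["z_map"]>0
m=ok&(abs(P[...,0]-.46)<.04)&(abs(P[...,1]-.286)<.04)&(P[...,2]>.2);m[:, :240]=0;m[:,330:]=0
Q=P[m];print(np.percentile(Q[:,2],[0,5,25,50,75,95,100]).round(4))
for v in range(222,360,6):print(v,P[v,285].round(4))
crop(f,220,150,350,360,3,"pics/w5c.png")
# base edges angle
pts=P[(ok&(P[...,2]>.012)&(P[...,2]<.025)&(abs(P[...,1]-.286)<.07)&(P[...,0]>.42)&(P[...,0]<.49))]
r=cv2.minAreaRect(pts[:,:2].astype(np.float32)*1000);print(cv2.boxPoints(r),r[2])
E
```

```text
[0.2277 0.2346 0.2685 0.2858 0.3318 0.3414 0.3504]
222 [0.4425 0.2836 0.2301]
228 [0.4443 0.2839 0.2349]
234 [0.4472 0.2846 0.2364]
240 [0.4476 0.2846 0.2443]
246 [0.4475 0.2846 0.2522]
252 [0.4479 0.2846 0.2587]
258 [0.4477 0.2846 0.2656]
264 [0.448  0.2846 0.271 ]
270 [0.448  0.2846 0.2767]
276 [0.4479 0.2845 0.2821]
282 [0.4486 0.2847 0.2856]
288 [0.4507 0.2851 0.2866]
294 [0.4748 0.2905 0.2525]
300 [0.475  0.2905 0.2577]
306 [0.4748 0.2905 0.2632]
312 [0.4745 0.2904 0.2685]
318 [0.4746 0.2904 0.273 ]
324 [0.4751 0.2905 0.2767]
330 [0.4751 0.2904 0.2809]
336 [0.4749 0.2904 0.285 ]
342 [0.4766 0.2908 0.2866]
348 [0.7259 0.346  0.0025]
354 [0.7385 0.3487 0.0011]
[[419.97858 216.32805]
 [489.25885 215.22783]
 [491.12604 332.80054]
 [421.84576 333.90076]] 89.09015655517578
```

View pics/w5c.png

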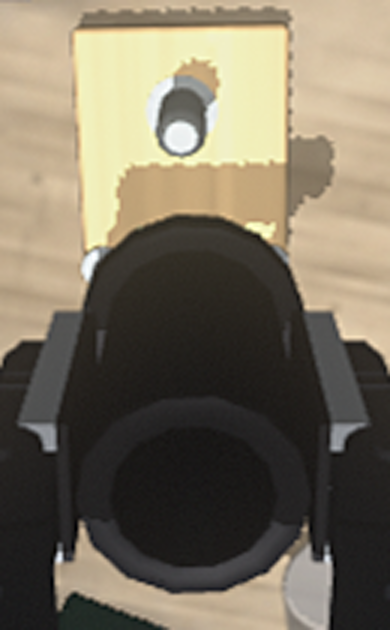

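Call:
play_rows --delta_pos '[[0.5,-0.5,-3],[0.5,-0.5,-6],[0.5,-0.5,-9],[0.5,-0.5,-11],[0.5,-0.5,-12.5],[0.5,-0.5,-12.5],[0.5,-0.5,-12.5]]' --dr '[[0,0,0],[0,0,0],[0,0,0],[0,0,0],[0,0,0],[0,0,0],[0,0,0]]' --claw '[0.8,0.8,0.8,0.8,0.8,0.8,0.8]'

```text
t: 7.43
tool_pos: [0.4644, 0.281, 0.125]
tcp_rot: [-0.005, -0.103, 0.995, -0.0]
force: [0.6, -1.4, 0.4]
finger_gap: 0.0333
```

```bash
cat > m6.py <<'E'
from h import *
from station import sensors, cams
import sys
k=sys.argv[1]
f=cams.grab_frame("wrist");cv2.imwrite(f"pics/w{k}.png",f["img"]);pickle.dump(f,open(f"wrist{k}.pkl","wb"))
s=sensors.read_state();T=s["tool_pos"];print(T,s["tcp_rot"],s["force"],s["t"])
g=cams.grab_frame("side");pickle.dump(g,open(f"side{k}.pkl","wb"));crop(g,200,120,330,230,6,f"pics/s{k}c.png")
t=cams.grab_frame("top");pickle.dump(t,open(f"top{k}.pkl","wb"));crop(t,180,170,270,260,6,f"pics/t{k}c.png")
P=cloud(f);ok=f["z_map"]>0
for v in range(200,360,8):print(v,P[v,285].round(4))
m=ok&(P[...,2]>.03)&(P[...,2]<.07)&(abs(P[...,0]-.469)<.02)&(abs(P[...,1]-.283)<.02);Q=P[m]
if len(Q):print(len(Q),Q.min(0).round(4),Q.max(0).round(4))
E
python3 m6.py 6
```

```text
[0.46519044 0.28137206 0.12591904] [-4.49109482e-03 -1.03296059e-01  9.94640493e-01 -2.08276955e-04] [ 0.07175273 -0.15251617  0.18668373] 7.4833
200 [0.457  0.2809 0.019 ]
208 [0.4599 0.2814 0.0327]
216 [0.4601 0.2814 0.0529]
224 [0.447  0.2785 0.108 ]
232 [0.4511 0.2793 0.1098]
240 [0.4517 0.2794 0.12  ]
248 [0.452  0.2794 0.1296]
256 [0.4521 0.2794 0.1385]
264 [0.4522 0.2794 0.1464]
272 [0.4517 0.2793 0.1548]
280 [0.4527 0.2795 0.1597]
288 [0.4556 0.2801 0.1608]
296 [0.4794 0.2852 0.1289]
304 [0.4784 0.2849 0.1377]
312 [0.4792 0.2851 0.1431]
320 [0.4795 0.2851 0.1487]
328 [0.4794 0.2851 0.1546]
336 [0.4802 0.2852 0.1588]
344 [0.4824 0.2857 0.1611]
352 [0.591  0.3088 0.0431]
276 [0.4594 0.274  0.03  ] [0.4714 0.2928 0.0602]
```

View pics/w6.png

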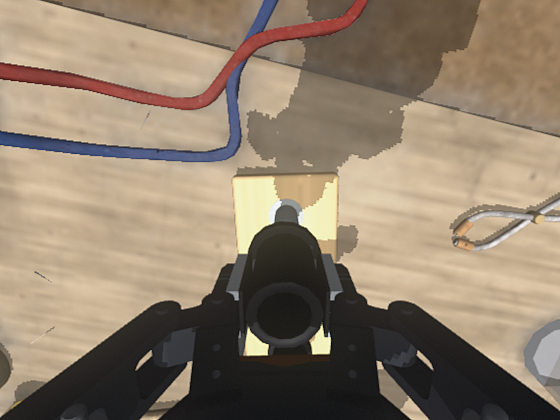

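View pics/s6c.png

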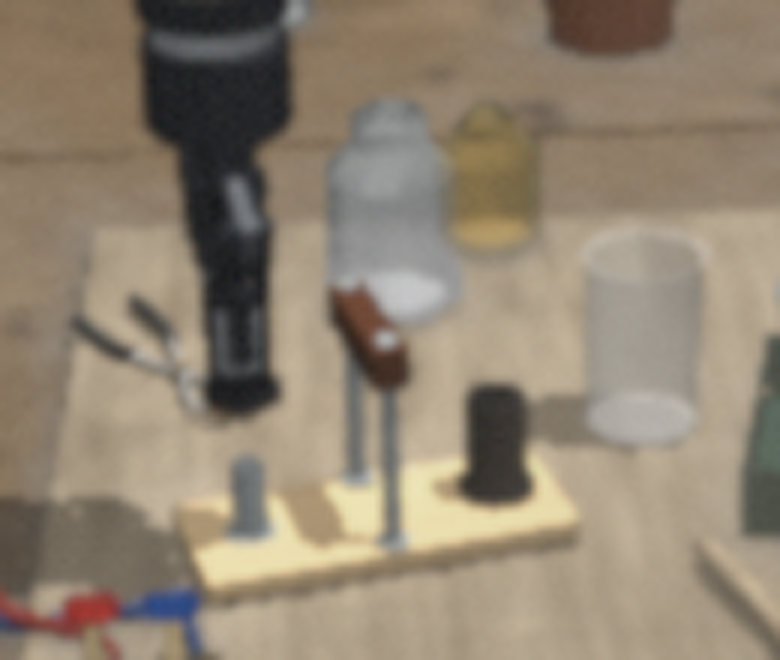

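```bash
python3 - <<'E'
from h import *
f=pickle.load(open("side6.pkl","rb"))
for X in([.4684,.2828,.105],[.4698,.2835,.06],[.4698,.2835,.03]):p=proj(f,X);print(p,(p-[200,120])*6)
t=pickle.load(open("top6.pkl","rb"));
for X in([.4684,.2828,.161],[.4698,.2835,.063]):p=proj(t,X);print(p,(p-[180,170])*6)
hsv=f["img"];P=cloud(f)
for v in(194,198,202,206):
    r=f["img"][v,230:255].astype(int).sum(1);print(v,r)
for v in(182,185,187):
    r=f["img"][v,225:260].astype(int).sum(1);print(v,r)
E
```

```text
[239.47859671 183.81003235] [236.87158026 382.86019409]
[240.69565908 196.21297443] [244.17395451 457.27784657]
[241.198537   204.34976312] [247.19122198 506.09857874]
[219.18959531 227.74296699] [235.13757188 346.45780197]
[222.45937974 233.17537359] [254.75627842 379.05224155]
194 [489 491 506 518 512 498 491 479 483 479 470 466 462 462 472 476 484 482
 493 497 499 496 503 518 520]
198 [502 504 514 529 526 513 496 475 398 340 343 346 354 383 445 481 484 475
 478 481 480 490 495 509 520]
202 [533 537 547 554 562 560 560 536 443 337 318 333 350 387 477 522 495 451
 435 428 430 431 432 458 541]
206 [415 433 434 437 438 443 459 459 414 350 317 326 343 365 456 579 630 617
 548 469 440 435 434 434 437]
182 [415 408 388 342 350 442 477 462 414 303 181 159 178 196 179 172 173 154
 145 173 296 406 477 513 518 514 490 478 473 474 482 473 389 310 278]
185 [502 506 500 483 426 432 480 469 354 197 105  98  98  96  83 103  97 107
 118 125 162 280 429 502 518 511 497 488 490 489 491 475 399 335 334]
187 [501 506 501 494 450 402 432 459 402 284 181 132 123 115 111 118 127 151
 183 251 328 401 471 505 511 502 488 482 484 495 492 483 408 338 339]
```

View pics/t6c.png

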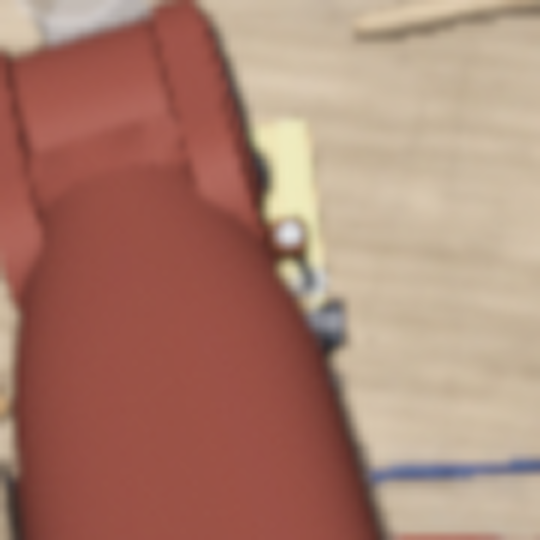

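Call:
play_rows --delta_pos '[[0.1,0.05,-1.5],[0.1,0.05,-3],[0.1,0.05,-3],[0.1,0.05,-3.6],[0.1,0.05,-4.2],[0.1,0.05,-4.8],[0.1,0.05,-5.2],[0.1,0.05,-5.2]]' --dr '[[0,0,0],[0,0,0],[0,0,0],[0,0,0],[0,0,0],[0,0,0],[0,0,0],[0,0,0]]' --claw '[0.8,0.8,0.8,0.8,0.8,0.8,0.8,0.8]'

```text
t: 8.25
tool_pos: [0.4664, 0.2819, 0.0739]
tcp_rot: [-0.004, -0.104, 0.995, -0.0]
force: [-0.3, 0.5, -1.3]
finger_gap: 0.0333
```

```bash
python3 m6.py 7
```

```text
[0.46660018 0.28203212 0.07431583] [-3.94167372e-03 -1.03797936e-01  9.94590594e-01 -4.28980205e-05] [ 0.83265188  0.55719373 -0.17559999] 8.3
200 [0.4453 0.2788 0.0195]
208 [0.4504 0.2798 0.0212]
216 [0.4564 0.2811 0.0199]
224 [0.4496 0.2795 0.0552]
232 [0.4527 0.2801 0.0598]
240 [0.4539 0.2804 0.0682]
248 [0.4541 0.2804 0.078 ]
256 [0.4537 0.2802 0.0881]
264 [0.4542 0.2803 0.0951]
272 [0.4541 0.2803 0.1027]
280 [0.4539 0.2802 0.1096]
288 [0.457  0.2808 0.1106]
296 [0.4815 0.2861 0.0778]
304 [0.4811 0.286  0.0856]
312 [0.4807 0.2859 0.0926]
320 [0.4816 0.2861 0.0975]
328 [0.4812 0.286  0.1037]
336 [0.4816 0.2861 0.1083]
344 [0.4841 0.2866 0.1103]
352 [0.57   0.3051 0.0184]
1407 [0.449  0.263  0.0509] [0.4808 0.3029 0.07  ]
```

View pics/s7c.png

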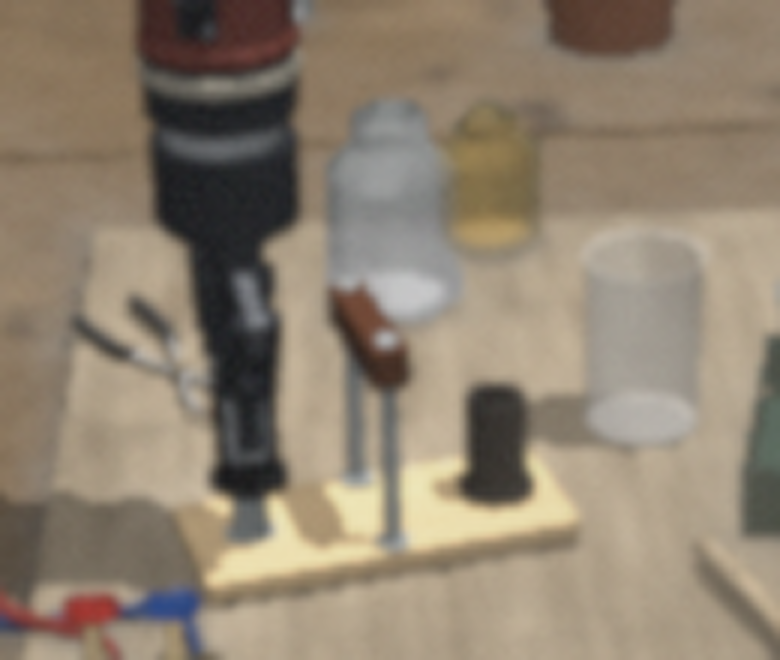

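View pics/w7.png

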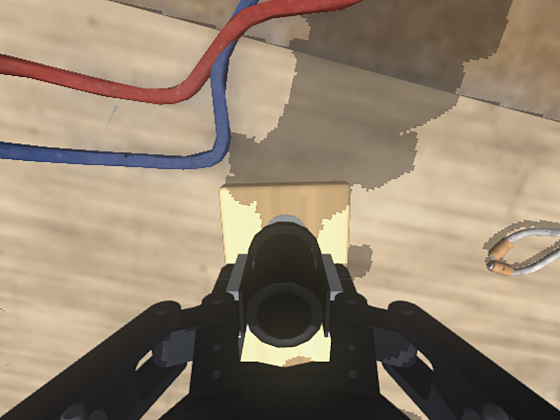

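Call:
play_rows --delta_pos '[[-0.05,0,-0.6],[-0.05,0,-1.2],[-0.05,0,-1.8],[-0.05,0,-2.4],[-0.05,0,-2.8],[-0.05,0,-3.1],[-0.05,0,-3.1]]' --dr '[[0,0,0],[0,0,0],[0,0,0],[0,0,0],[0,0,0],[0,0,0],[0,0,0]]' --claw '[0.8,0.8,0.8,0.8,0.8,0.8,0.8]'

```text
t: 8.98
tool_pos: [0.4663, 0.2822, 0.0436]
tcp_rot: [-0.004, -0.104, 0.995, 0.0]
force: [0.3, -0.4, -0.5]
finger_gap: 0.0333
```

```bash
python3 m6.py 8
```

```text
[0.46642463 0.28222274 0.04362137] [-3.58800060e-03 -1.03844879e-01  9.94587029e-01  9.51598952e-05] [ 0.51178127  0.4306834  -0.06448064] 9.0333
200 [0.4374 0.2773 0.0186]
208 [0.4417 0.2782 0.0201]
216 [0.4469 0.2793 0.0186]
224 [0.4489 0.2796 0.0268]
232 [0.4532 0.2806 0.0279]
240 [0.4534 0.2805 0.039 ]
248 [0.454  0.2806 0.0479]
256 [0.4544 0.2807 0.0561]
264 [0.4541 0.2806 0.0649]
272 [0.4539 0.2805 0.0726]
280 [0.4546 0.2806 0.0779]
288 [0.4569 0.2811 0.0802]
296 [0.4699 0.2839 0.0656]
304 [0.4744 0.2849 0.0651]
312 [0.4816 0.2864 0.061 ]
320 [0.4816 0.2864 0.0671]
328 [0.4809 0.2862 0.0736]
336 [0.4812 0.2862 0.0785]
344 [0.4842 0.2869 0.0797]
352 [0.5423 0.2994 0.0192]
3842 [0.4509 0.2631 0.03  ] [0.4829 0.3029 0.07  ]
```

View pics/s8c.png

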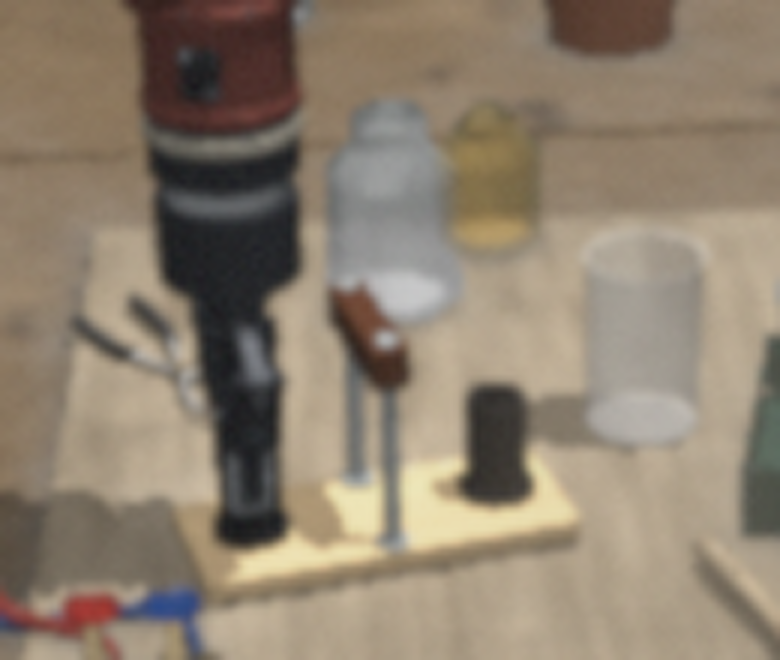

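View pics/w8.png

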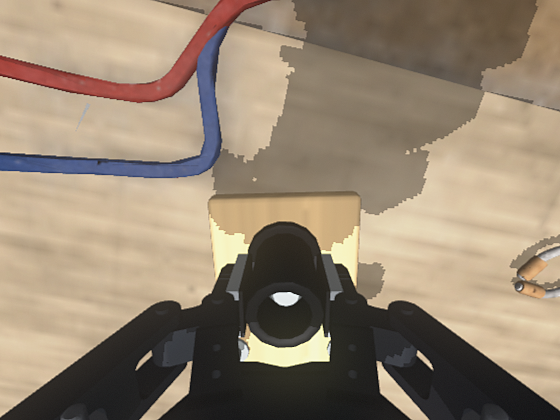

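Call:
play_rows --delta_pos '[[0,0,-0.1],[0,0,-0.2],[0,0,-0.2],[0,0,-0.2],[0,0,-0.2],[0,0,-0.2],[0,0,-0.2],[0,0,-0.2]]' --dr '[[0,0,0],[0,0,0],[0,0,0],[0,0,0],[0,0,0],[0,0,0],[0,0,0],[0,0,0]]' --claw '[0.8,0.8,0.8,0.5,0.4,0.2,0.2,0.2]'

```text
t: 9.8
tool_pos: [0.4664, 0.2822, 0.0415]
tcp_rot: [-0.004, -0.104, 0.995, 0.0]
force: [-0.1, -0.1, -0.1]
finger_gap: 0.0684
```

```bash
python3 m6.py 9
```

```text
[0.46644248 0.2821626  0.04147316] [-3.66370867e-03 -1.03800711e-01  9.94591367e-01  4.89919069e-05] [-0.17424527  0.30961516 -0.1491203 ] 9.85
200 [0.4371 0.2771 0.0178]
208 [0.4415 0.278  0.0191]
216 [0.446  0.279  0.0196]
224 [0.4491 0.2796 0.0245]
232 [0.4525 0.2803 0.028 ]
240 [0.4545 0.2807 0.0346]
248 [0.4542 0.2806 0.0455]
256 [0.4542 0.2806 0.0546]
264 [0.4536 0.2804 0.064 ]
272 [0.4539 0.2804 0.0706]
280 [0.4544 0.2805 0.0763]
288 [0.4563 0.2809 0.0793]
296 [0.4688 0.2836 0.0654]
304 [0.4731 0.2845 0.0651]
312 [0.4812 0.2862 0.0595]
320 [0.4819 0.2864 0.0647]
328 [0.4814 0.2862 0.071 ]
336 [0.4815 0.2862 0.0761]
344 [0.4827 0.2865 0.0795]
352 [0.5399 0.2988 0.0199]
3325 [0.453  0.2665 0.03  ] [0.4825 0.2997 0.07  ]
```

View pics/w9.png

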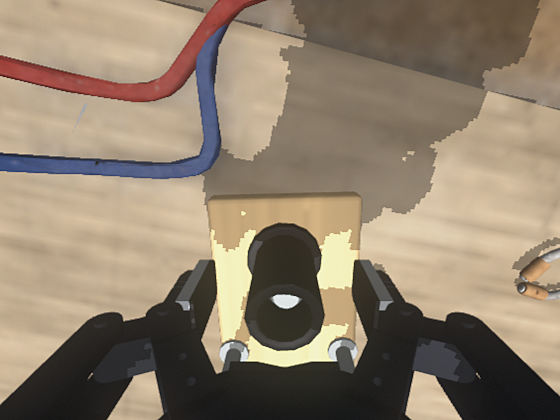

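Call:
play_rows --delta_pos '[[0,0,1],[0,0,4],[0,0,8],[0,0,12],[0,0,16],[0,0,20],[0,0,22.5],[0,0,22.5]]' --dr '[[0,0,0],[0,0,0],[0,0,0],[0,0,0],[0,0,0],[0,0,6],[0,0,12],[0,0,18]]' --claw '[0.2,0.2,0.2,0.2,0.2,0.2,0,0]'

```text
t: 10.62
tool_pos: [0.4687, 0.2832, 0.2733]
tcp_rot: [0.001, -0.261, 0.965, 0.0]
force: [-0.1, 0.7, -0.1]
finger_gap: 0.085
```

Call:
play_rows --delta_pos '[[1,0.2,0],[2,0.4,0],[3,0.6,0],[4,0.8,0],[5,1,0],[6,1.2,0],[7,1.5,0],[7,1.5,0]]' --dr '[[0,0,7],[0,0,14],[0,0,21],[0,0,28],[0,0,35],[0,0,42],[0,0,49],[0,0,56]]' --claw '[0,0,0,0,0,0,0,0]'

```text
t: 11.28
tool_pos: [0.5399, 0.2983, 0.2737]
tcp_rot: [0.001, -0.685, 0.728, 0.001]
force: [0.0, -0.5, 0.1]
finger_gap: 0.0857
```

Call:
play_rows --delta_pos '[[0,0,0],[0,0,0],[0,0,0],[0,0,0]]' --dr '[[0,0,7],[0,0,14],[0,0,16],[0,0,16]]' --claw '[0,0,0,0]'

```text
t: 11.62
tool_pos: [0.5398, 0.2982, 0.2744]
tcp_rot: [-0.001, 0.781, -0.625, -0.001]
force: [0.4, 0.1, 0.3]
finger_gap: 0.0857
```

```bash
cat > m10.py <<'E'
from h import *
from station import sensors, cams
import sys
k=sys.argv[1]
f=cams.grab_frame("wrist");cv2.imwrite(f"pics/w{k}.png",f["img"]);pickle.dump(f,open(f"wrist{k}.pkl","wb"))
s=sensors.read_state();q=s["tcp_rot"];print(s["tool_pos"],q,"yaw",np.degrees(2*np.arctan2(q[2],q[1]))%360,s["joint_pos"].round(2),s["t"])
g=cams.grab_frame("side");pickle.dump(g,open(f"side{k}.pkl","wb"));crop(g,200,120,330,230,6,f"pics/s{k}c.png")
P=cloud(f);ok=f["z_map"]>0
ok&=(P[...,0]>.4)&(P[...,0]<.66)&(P[...,1]>.2)&(P[...,1]<.4)
v,u=np.indices(ok.shape); 
def rect(n,a,b,x0=.4,x1=.66):
    Q=P[ok&(P[...,2]>a)&(P[...,2]<b)&(P[...,0]>x0)&(P[...,0]<x1)]
    if len(Q)>20:print(n,len(Q),cv2.minAreaRect(Q[:,:2].astype(np.float32)*1000),cv2.minEnclosingCircle(Q[:,:2].astype(np.float32)*1000),"z",np.median(Q[:,2]).round(4))
rect("bar",.13,.145,.5,.58);rect("base",.012,.024);rect("slFree",.074,.086,.43,.5);rect("slTaken",.074,.086,.57,.66)
E
python3 m10.py 10
```

```text
[0.53978709 0.29826762 0.27431659] [-1.27927173e-03  7.79725798e-01 -6.26119546e-01 -5.97943648e-04] yaw 282.47109536260524 [ 0.39  0.45  0.2   1.32  0.   -1.4 ] 11.6667
bar 2072 ((538.7223510742188, 299.3945617675781), (21.918193817138672, 88.39935302734375), 13.349979400634766) ((538.9506225585938, 299.4878845214844), 44.70934295654297) z 0.1393
base 7030 ((517.8024291992188, 284.4342041015625), (261.191162109375, 116.71514892578125), 16.617876052856445) ((515.156005859375, 293.4437561035156), 135.35433959960938) z 0.0195
slFree 407 ((471.9029846191406, 283.1084289550781), (32.48460006713867, 33.05704879760742), 15.892849922180176) ((471.45953369140625, 283.1726379394531), 16.91134262084961) z 0.0791
slTaken 396 ((606.3112182617188, 316.03509521484375), (32.54998779296875, 32.84012985229492), 69.52046203613281) ((606.5127563476562, 315.9593200683594), 16.87293243408203) z 0.0791
```

View pics/w10.png

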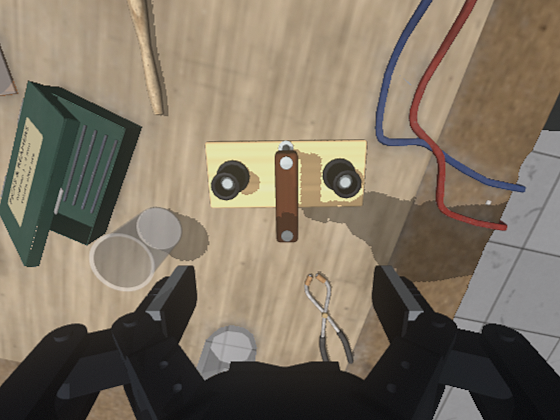

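View pics/s10c.png

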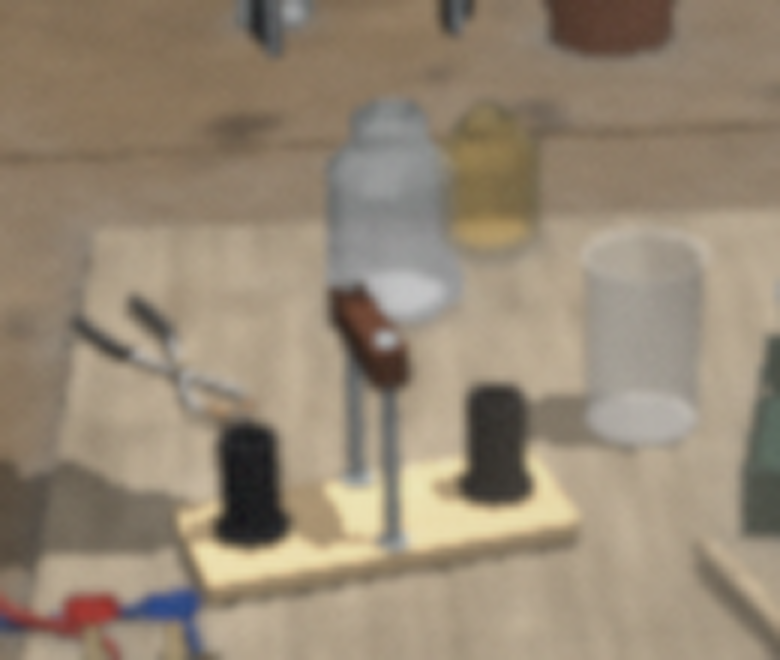

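Call:
play_rows --delta_pos '[[-0.1,0.1,-3],[-0.1,0.1,-6],[-0.1,0.1,-9],[-0.1,0.1,-10],[-0.1,0.1,-10]]' --dr '[[0,0,1],[0,0,1],[0,0,1],[0,0,1],[0,0,1]]' --claw '[0,0,0,0,0]'

```text
t: 12.13
tool_pos: [0.5371, 0.2986, 0.172]
tcp_rot: [0.001, 0.785, -0.62, -0.002]
force: [-0.0, 0.6, -0.1]
finger_gap: 0.0854
```

```bash
python3 m10.py 11
```

```text
[0.53832707 0.29908505 0.17412195] [-5.49060433e-04  7.84703240e-01 -6.19870570e-01 -1.00010055e-03] yaw 283.38657428569854 [ 0.39  0.5   0.01  1.08  0.   -1.42] 12.1833
bar 4448 ((538.3071899414062, 299.7965393066406), (22.026866912841797, 89.42890167236328), 13.297292709350586) ((539.12646484375, 300.0443420410156), 45.33729934692383) z 0.1394
base 11126 ((518.6197509765625, 280.46173095703125), (258.0564880371094, 118.89217376708984), 14.016294479370117) ((514.9265747070312, 294.0068359375), 135.37942504882812) z 0.0195
slFree 787 ((471.5108642578125, 283.22412109375), (32.716796875, 32.9980354309082), 57.492340087890625) ((471.326171875, 283.2854919433594), 16.91277503967285) z 0.0791
slTaken 792 ((605.9346313476562, 315.8090515136719), (32.653533935546875, 32.968017578125), 6.031014919281006) ((606.1642456054688, 316.01202392578125), 16.88162612915039) z 0.0791
```

View pics/w11.png

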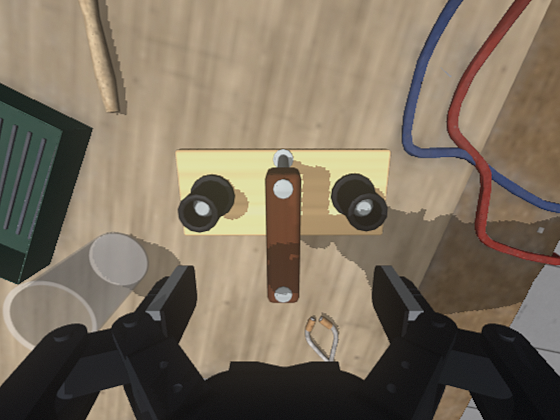

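Call:
play_rows --delta_pos '[[0,0.05,-2.5],[0,0.05,-5],[0,0.05,-6.4],[0,0.05,-6.9],[0,0.05,-6.9],[0,0.05,-6.9]]' --dr '[[0,0,0],[0,0,0],[0,0,0],[0,0,0],[0,0,0],[0,0,0]]' --claw '[0,0,0,0,0,0]'

```text
t: 12.73
tool_pos: [0.5404, 0.3005, 0.1083]
tcp_rot: [-0.003, 0.785, -0.62, 0.0]
force: [0.7, -0.3, -0.6]
finger_gap: 0.0854
```

Call:
play_rows --delta_pos '[[0,0,0],[0,0,0],[0,0,0],[0,0,0],[0,0,0],[0,0,0],[0,0,0],[0,0,0]]' --dr '[[0,0,0],[0,0,0],[0,0,0],[0,0,0],[0,0,0],[0,0,0],[0,0,0],[0,0,0]]' --claw '[0.3,0.5,0.6,0.7,0.8,0.9,0.9,0.9]' --newtons 70

```text
t: 13.4
tool_pos: [0.5401, 0.3004, 0.1087]
tcp_rot: [-0.003, 0.785, -0.62, 0.0]
force: [-1.9, -1.5, 5.9]
finger_gap: 0.0209
```

```bash
python3 m10.py 12
```

```text
[0.54010895 0.30045329 0.10874238] [-2.64890884e-03  7.84738143e-01 -6.19821767e-01  8.03534198e-05] yaw 283.3934418914726 [ 0.39  0.55 -0.09  0.93  0.   -1.42] 13.45
bar 9414 ((542.3779907226562, 296.63922119140625), (82.03316497802734, 46.17510986328125), 85.62680053710938) ((540.9032592773438, 296.4048767089844), 41.374267578125) z 0.1394
base 16355 ((516.1234741210938, 288.82489013671875), (262.8627624511719, 111.58088684082031), 21.003522872924805) ((520.939697265625, 276.4219055175781), 131.58909606933594) z 0.0195
slFree 1454 ((473.9724426269531, 283.9801940917969), (33.206966400146484, 33.67028045654297), 65.5748062133789) ((473.9671325683594, 283.7687683105469), 17.15498924255371) z 0.0791
slTaken 1437 ((608.7177734375, 316.537109375), (32.855751037597656, 33.373878479003906), 15.398655891418457) ((608.756103515625, 316.7139587402344), 16.988008499145508) z 0.0791
```

View pics/w12.png

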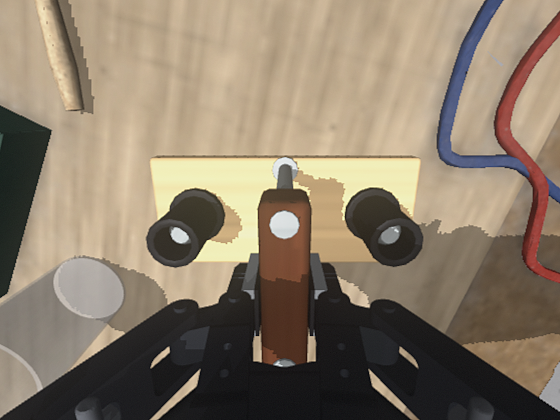

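View pics/s12c.png

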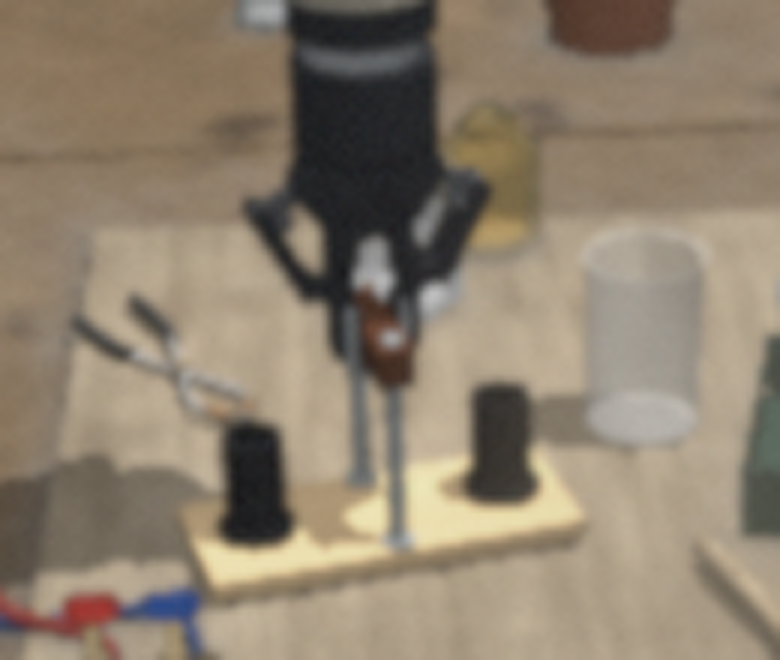

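Call:
play_rows --delta_pos '[[0,0,0.5],[0,0,1.2],[0,0,2],[0,0,2.8],[0,0,3.6],[0,0,4.4],[0,0,5],[0,0,5]]' --dr '[[0,0,0],[0,0,0],[0,0,0],[0,0,0],[0,0,0],[0,0,0],[0,0,0],[0,0,0]]' --claw '[0.9,0.9,0.9,0.9,0.9,0.9,0.9,0.9]'

```text
t: 14.17
tool_pos: [0.541, 0.3008, 0.1605]
tcp_rot: [-0.004, 0.785, -0.62, 0.001]
force: [1.3, -0.1, -5.2]
finger_gap: 0.021
```

Call:
play_rows --delta_pos '[[0,0,0.5],[0,0,1.2],[0,0,2],[0,0,2.8],[0,0,3.6],[0,0,4.4],[0,0,5],[0,0,5]]' --dr '[[0,0,0],[0,0,0],[0,0,0],[0,0,0],[0,0,0],[0,0,0],[0,0,0],[0,0,0]]' --claw '[0.9,0.9,0.9,0.9,0.9,0.9,0.9,0.9]'

```text
t: 14.83
tool_pos: [0.5417, 0.3011, 0.2123]
tcp_rot: [-0.005, 0.785, -0.62, 0.001]
force: [0.1, 0.1, -5.7]
finger_gap: 0.0208
```

Call:
play_rows --delta_pos '[[0,0,0],[0,0,0],[0,0,0],[0,0,0],[0,0,0],[0,0,0]]' --dr '[[0,0,0],[0,0,0],[0,0,0],[0,0,0],[0,0,0],[0,0,0]]' --claw '[0.9,0.9,0.9,0.9,0.9,0.9]'

```text
t: 15.33
tool_pos: [0.5416, 0.301, 0.212]
tcp_rot: [-0.005, 0.785, -0.62, 0.001]
force: [0.5, 0.6, -6.3]
finger_gap: 0.0211
```

```bash
cat > m13.py <<'E'
from h import *
from station import sensors, cams
import sys
k=sys.argv[1]
f=cams.grab_frame("wrist");cv2.imwrite(f"pics/w{k}.png",f["img"])
s=sensors.read_state();print(s["tool_pos"],s["tcp_rot"],s["force"],s["finger_gap"],abs(s["qvel"]).max(),s["t"])
g=cams.grab_frame("side");crop(g,190,80,330,210,5,f"pics/s{k}c.png")
P=cloud(f);ok=f["z_map"]>0;ok&=(P[...,0]>.38)&(P[...,0]<.68)&(P[...,1]>.17)&(P[...,1]<.42)
Q=P[ok&(P[...,2]>.1)&(P[...,2]<.135)]
A=np.c_[Q[:,:2]-[.54,.3],np.ones(len(Q))];w=np.ones(len(Q),bool)
for _ in range(6):
    c=np.linalg.lstsq(A[w],Q[w,2],rcond=None)[0];w=abs(A@c-Q[:,2])<.003
print("base top plane slope deg",np.degrees(c[:2]).round(2),"z",c[2].round(4),w.sum())
h=P[...,2]-((P[...,0]-.54)*c[0]+(P[...,1]-.3)*c[1]+c[2])
for x in(.471,.606):
    Q=h[ok&(abs(P[...,0]-x-.002)<.03)&(h>.03)&(h<.075)];print("sleeve",len(Q),np.percentile(Q,[50,90,97]).round(4))
E
python3 m13.py 13
```

```text
[0.54162741 0.30105185 0.2120597 ] [-0.0045978   0.78472073 -0.61983128  0.0011917 ] [-0.2554211   0.05385974 -6.18564255] 0.02069532647716659 0.002238131829003989 15.3833
base top plane slope deg [0.34 0.24] z 0.1228 15322
sleeve 2962 [0.0537 0.0602 0.0607]
sleeve 2945 [0.0538 0.0602 0.0607]
```

View pics/w13.png

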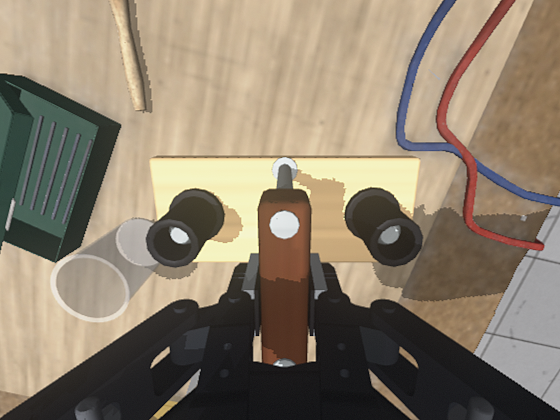

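View pics/s13c.png

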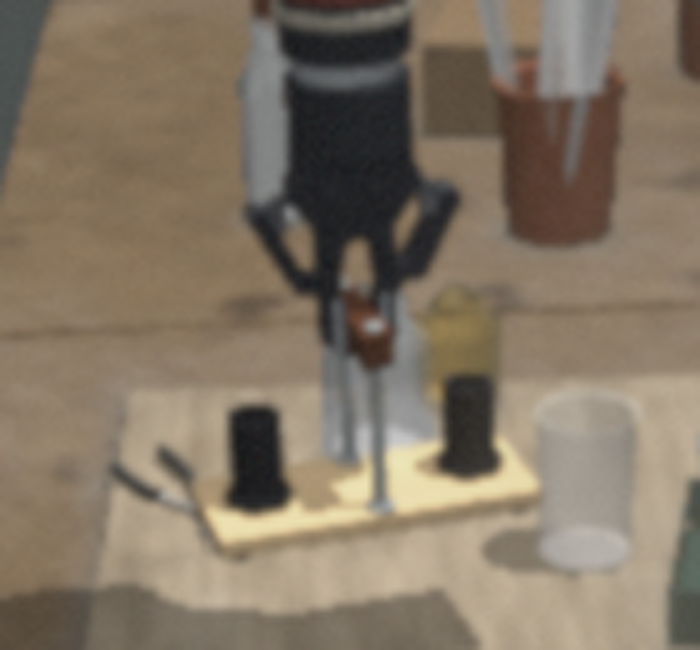

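```bash
python3 -c "
from station import robot;print(robot.finish_job())"
```

```text
the job is handed in; nothing more can be done
None
```

I slipped the tall narrow sleeve fully down onto the empty spigot. I then gripped the carrier by the middle of its handle bar at 70 N, lifted it straight up, and handed the job in with it held there at about 15.4 s.

My last checks:
- **Sleeves:** on the bench, both sleeve tops measured the same height (79.1 mm in the wrist-camera depth). After the lift they still matched, about 60 mm above the base, so both were home.
- **Height:** the carrier's underside was about 103 to 105 mm above the bench, a few millimetres over the 10 cm asked.
- **Level and steady:** the tilt was about 0.4° and the arm was still. The wrist read a 6.2 N downward load, close to the loaded carrier's weight.
- **Other items:** I never touched the wide sleeve or anything else on the bench.

No check failed. The one disagreement was that the depth readings ran 1 to 2 mm high, which is within the calibration tolerance. Closing on the handle also shifted the carrier about 2 to 3 mm along the bench before the lift.

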